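Expose three vials on the lamp bench's telescoping sample arm

ROBOT

A 6-joint arm with a two-finger parallel gripper is mounted at the origin on the work surface. World frame = base frame: x ahead of the robot, y to its left, z up, the work surface at z = 0. Lengths are in m, angles in degrees, forces in N, time in s.
With the tool pointing down it reaches from about 0.4 to 0.825 m from the base axis. Payload 7 kg.
Tool frame: the origin (TCP) lies midway between the tips of the shut fingers; the grasp point (between the pads) lies 19 mm behind it (ctrl.grip_point_offset is the distance from the TCP to the grasp point, in m); x points along the fingers, y is the direction in which the jaws open and shut, and the axes are right-handed (so a half turn about x gives the same grasp; the last joint's range is limited). The gripper opens to 88 mm and grips with 3 to 60 N. Pads are 19 mm wide; open, the fingers measure 130 mm over their backs; the gripper's body (78 mm by 193 mm) begins 47 mm behind the grasp point.
Start: joints at [-59.696, 20.546, 0.682, 0, -70.136, -16.507], TCP at [0.161, -0.656, 0.206] pointing down, gripper open.
Joint ranges: [-176.03, 176.03], [-82.01, 121.73], [-58.28, 71.71], [-173.87, 95.51], [-174.79, -0.11], [-173.66, 173.66]. Speed limits (degrees/s): [136.94, 136.94, 172.46, 180, 180, 180].

INTERFACE

Orientations are given as [roll, pitch, yaw] about the fixed x, y, z axes, in that order (R = Rz(yaw) Ry(pitch) Rx(roll)).
In Python, from plant import ctrl gives the robot as it stands.
- The arm moves only by the tool drive_tool, never from a script. Its argument "plan" is a list of rows, each a list of 3 entries, a list of its own where there are three numbers: the shift along the tool's x, y, z in m, then the turn, a rotation vector about the tool's x, y, z in degrees, then the opening, from 0 (shut) to 1 (fully open). In form: [[[dx, dy, dz], [wx, wy, wz], grip], ...]. A call has 1 to 20 rows; each row is the pose to reach, as a shift and turn from the pose measured when the call began, along the tool's axes at that moment; what a row does not reach only later rows make up. A row lasts 1/12 s, in which the tool goes at most 41.7 mm and 7.16 degrees, less where a joint would pass 70% of its speed; a pose out of reach is approached as far as the arm can. A call with a gripper value outside its range is refused whole. The fingers move at their own pace and stop on an object; the grip force is fixed at half the most. Time passes only in rows, so rows that repeat a pose let the fingers close. It gives the time, the measured TCP pose, the force and the opening at its end, in the units of the state.
- ctrl.get_obs(): the state, without advancing time (a new reading comes with each control period).
- ctrl.snapshot(name): name is "scene" or "top" or "wrist"; returns the picture (384x512x3 uint8, blue, green, red); there is no depth.
- ctrl.get_calibration(name): a dict with "fx", "fy", "cx", "cy" (pixels), "R" (3x3) and "t" (3): a world point X has camera coordinates R X + t. Camera axes: x right, y down, z forward; pixel columns grow to the right and rows downward; lengths in m; the calibration is good to about 2 mm. A picture is of the moment at which its call begins: read the wrist's pose just before it. get_calibration takes no time and is no camera call; for the wrist camera it gives the pose at the moment of the call.
- ctrl.close_job(): hands the job in, once; it reports no verdict.
Trained networks look in the newest picture that a camera, given by its name, has taken for a name from the list of things; names that differ only in an ending like _2 or _b are one class to them, and where a whole thing is asked for, a point or a joint stands for the part that bears it (a point fixed in the world has none). Each returns a list of dicts, best first, with "confidence" (0 to 1); they miss things now and then, are a little off and sometimes report something else, mostly with a low value. They report only what shows in the picture. A call takes as long as a camera call.
- ctrl.cut_out(camera, name): "pixels" (384x512 bool, what is visible of it) and "pixel" ([column, row] in pixels, amid what is visible of it).
- ctrl.landmark_of(camera, name): "pixel" ([column, row] in pixels: a listed point, or the origin of a listed thing).
The state is a dict: "clock": time; "joint_pos": joint angles; "qvel": joint speeds; "tau": joint torques, N m; "tool_pos": TCP position; "orientation": TCP orientation; "force": force on the tool from outside, world axes, zero at the start; "moment": the same for the moment, N m; "opening": finger opening in m.
Only numpy, scipy, OpenCV 4.12 (cv2) and the standard library are available. Lean on these libraries where they do the work, as an engineer would, in place of code of your own. Each camera call takes 0.05 s, during which the arm holds its last target. There are 200 camera calls.

TASK

Stand two of the spare vials upright in the tray of the lamp bench's sample arm, so that exactly three vials stand in it, while the arm is still locked fully in. Then push the lock button on top of the lamp box all the way down to release the arm, draw the arm out by its upright post until the tray's pointer is level with the index clip on the scale, and finish while holding the post there, because a spring pulls the arm back if it is let go. Do not knock any vial over, and leave the other glassware and tools where they stand.

Things in the scene. Friction and masses are not known exactly. Their poses are not given: they have to be found in the camera images.
- bench: fixed exposure bench: grey base plate 470 x 240 x 6 mm with a white lamp box (160 mm along x, 140 mm wide, top at 90 mm) and a square arm telescoping from its front face. Origin: on the work surface, below the middle of that face. x: the way the arm extends (roughly to the robot's right); y: towards the scale (roughly away from the robot); z up
- sample_arm (a joint): how far the sample arm is drawn out, m: 0 fully in (start, locked), stop at 0.14. It slides straight along the bench's x and carries tray, pointer and post. It cannot move until the lock button is down; then a spring pulls it in with 3 N at 0, rising 0.12 N per 10 mm, plus viscous drag of 20 N per m/s
- tray_floor (a point): centre of the inner floor of the open steel tray on the arm. Inside 52 mm along the bench's x by 182 mm along its y, walls 4 mm thick, 10 mm high above this floor, which is 30 mm above the work surface. With the arm in it lies 80 mm in front of the lamp box; the post is 75 mm further out. One vial already stands in it, anywhere along its length (floor: sample_arm_c3 in the rules)
- post_top (a point): centre of the top of the pull post: an upright round black post 22 mm in diameter, standing 56 mm tall on the arm beyond the tray; its top is 82 mm above the work surface, and the arm's upper face 26 mm. The post is part of the arm (sample_arm_c1 in the rules)
- lock_button (a joint): travel of the lock button, m: 0 up (locked, as at the start), 0.006 fully down; the arm is free once it is more than about 0.005 down. It moves with about 3 N and stays where it is pushed, with no spring: one push does it
- button_top (a point): centre of the top face of the lock button: a round grey button 28 mm in diameter on a black collar on top of the lamp box, its top 109 mm above the work surface when up and 103 mm when down (collar top 96 mm)
- pointer (a point): tip of the pointer, a dark steel prong 4 mm wide on the tray's scale side, reaching over the scale: an aluminium bar along the bench's x, 14 mm wide, 112 mm from the arm's middle on the +y side, top at 36 mm, a tick every 10 mm. Moves with the arm. Level with the clip when its x in the bench's frame equals that of index
- index (a point): the mark to reach: the middle of the tip of the index clip, a dark steel clip 8 mm wide (along the bench's x) and 31 mm long (along its y), on the outer edge of the scale, top 42 mm above the work surface. It is fixed; it stands 50 to 100 mm further out than the pointer does with the arm in
- vial_stand: fixed white plastic stand for the spare vials, a shallow open tray 230 mm (its x) by 160 mm (its y), floor 4 mm and rim 10 mm above the work surface; origin at the centre of its underside. Four spare vials and a squat jar stand in it in two rows along x, 74 mm apart, and about 70 mm apart in each row
- vial0: small upright capped sample vial of brown glass with a white cap, 35 g, 58 mm tall (straight glass body 28 mm across up to 44 mm, then the cap, 24 mm across, from 46 to 58 mm); origin: centre of its underside. It already stands in the arm's tray at the start, and stays there
- vial1: small upright capped sample vial of brown glass with a white cap, 35 g, 58 mm tall (straight glass body 28 mm across up to 44 mm, then the cap, 24 mm across, from 46 to 58 mm); origin: centre of its underside. A spare, in the stand at the start
- vial2: small upright capped sample vial of brown glass with a white cap, 35 g, 58 mm tall (straight glass body 28 mm across up to 44 mm, then the cap, 24 mm across, from 46 to 58 mm); origin: centre of its underside. A spare, in the stand at the start
- vial3: small upright capped sample vial of brown glass with a white cap, 35 g, 58 mm tall (straight glass body 28 mm across up to 44 mm, then the cap, 24 mm across, from 46 to 58 mm); origin: centre of its underside. A spare, in the stand at the start
- vial4: small upright capped sample vial of brown glass with a white cap, 35 g, 58 mm tall (straight glass body 28 mm across up to 44 mm, then the cap, 24 mm across, from 46 to 58 mm); origin: centre of its underside. A spare, in the stand at the start
- weigh_jar: squat glass weighing jar with a knobbed lid, 43 mm across and 36 mm tall, standing among the spare vials; a bystander; origin: centre of its underside
- flask: conical glass flask, 76 mm across the foot and 108 mm tall; a bystander; origin: centre of its underside
- bung: tapered cork bung, 34 mm across and 28 mm tall; a bystander; origin: centre of its underside
- spatula: steel spatula 180 mm long, lying flat on the work surface near the robot; a bystander

How it is judged (in metres and radians):
On the way, in this order (a step that is already met when the one before it is completed fails the run):
1. exactly three vials stand upright and released in the tray, the arm still locked fully in (contact force between vial0 and sample_arm_c3 above 0.05 N and ((contact force between each of vial1, vial2 and sample_arm_c3 above 0.05 N and contact force between each of vial3, vial4 and sample_arm_c3 below 0.05 N) or (contact force between each of vial1, vial3 and sample_arm_c3 above 0.05 N and contact force between each of vial2, vial4 and sample_arm_c3 below 0.05 N) or (contact force between each of vial1, vial4 and sample_arm_c3 above 0.05 N and contact force between each of vial2, vial3 and sample_arm_c3 below 0.05 N) or (contact force between each of vial1, vial4 and sample_arm_c3 below 0.05 N and contact force between each of vial2, vial3 and sample_arm_c3 above 0.05 N) or (contact force between each of vial1, vial3 and sample_arm_c3 below 0.05 N and contact force between each of vial2, vial4 and sample_arm_c3 above 0.05 N) or (contact force between each of vial1, vial2 and sample_arm_c3 below 0.05 N and contact force between each of vial3, vial4 and sample_arm_c3 above 0.05 N)) and angle between each of vial0, vial1, vial2, vial3, vial4's own z axis and vertical below 0.2 rad and contact force between the fingers and vial0 below 0.05 N and contact force between the fingers and vial1 below 0.05 N and contact force between the fingers and vial2 below 0.05 N and contact force between the fingers and vial3 below 0.05 N and contact force between the fingers and vial4 below 0.05 N and linear speed of each of vial0, vial1, vial2, vial3, vial4 below 0.03 m/s and value of joint sample_arm below 0.004 m), for 0.2 s.
2. the lock button is pushed down (value of joint lock_button above 0.0048 m), for 0.1 s.
At the end, for the whole second after the job is handed in: Exactly three vials stand on the tray's floor; all vials are upright (0.2 rad), free of the fingers and at rest; the lock button is down (over 4.8 mm); the pointer is within 4 mm of the index clip's middle along the arm; the fingers hold the post (over 1 N) (contact force between vial0 and sample_arm_c3 above 0.05 N and ((contact force between each of vial1, vial2 and sample_arm_c3 above 0.05 N and contact force between each of vial3, vial4 and sample_arm_c3 below 0.05 N) or (contact force between each of vial1, vial3 and sample_arm_c3 above 0.05 N and contact force between each of vial2, vial4 and sample_arm_c3 below 0.05 N) or (contact force between each of vial1, vial4 and sample_arm_c3 above 0.05 N and contact force between each of vial2, vial3 and sample_arm_c3 below 0.05 N) or (contact force between each of vial1, vial4 and sample_arm_c3 below 0.05 N and contact force between each of vial2, vial3 and sample_arm_c3 above 0.05 N) or (contact force between each of vial1, vial3 and sample_arm_c3 below 0.05 N and contact force between each of vial2, vial4 and sample_arm_c3 above 0.05 N) or (contact force between each of vial1, vial2 and sample_arm_c3 below 0.05 N and contact force between each of vial3, vial4 and sample_arm_c3 above 0.05 N)) and angle between each of vial0, vial1, vial2, vial3, vial4's own z axis and vertical below 0.2 rad and contact force between the fingers and vial0 below 0.05 N and contact force between the fingers and vial1 below 0.05 N and contact force between the fingers and vial2 below 0.05 N and contact force between the fingers and vial3 below 0.05 N and contact force between the fingers and vial4 below 0.05 N and linear speed of each of vial0, vial1, vial2, vial3, vial4 below 0.03 m/s and value of joint lock_button above 0.0048 m and x of pointer in the frame of index between -0.004 and 0.004 m and contact force between the fingers and sample_arm_c1 above 1 N); the arm keeps its last pose, push and grip.
It fails at once if a vial is knocked over (tilted more than 0.8 rad) (angle between any of vial0, vial1, vial2, vial3, vial4's own z axis and vertical above 0.8 rad).
It fails at once if another piece of glassware or a tool is moved more than 30 mm (distance of any of weigh_jar, flask, bung, spatula from where it was at the start of the episode above 0.03 m).
It also fails if it takes over 72 s, if anything falls off the work surface, if the arm or the gripper's body presses on something with over 40 N, if the wrist force passes 120 N, or if a joint passes its speed limit or range.

## Working session

There is one attempt and no reset: what is moved stays moved. The work goes in short steps, Python scripts to look and compute and a tool call to move; the robot and the scene stay as the last step left them, time stands still between calls to the robot, and variables do not carry over. Pictures are saved under pics/ and viewed, about 8 in all and at most 12, crops included, and the job is handed in when it is done.

Besides the shell and the picture viewer there is one more tool, called after "Call:" in YAML: its name, and indented under it one key for each argument. drive_tool: Moves the arm, as the interface text tells. Its arguments: {"type":"object","properties":{"plan":{"type":"array","items":{"type":"array"}}},"required":["plan"]}

```bash
mkdir -p pics; ls; cat > h.py <<'E'
from plant import ctrl
import numpy as np, cv2
from scipy.spatial.transform import Rotation as Rn
def cast(cam,px,z,c=None):
    c=c or ctrl.get_calibration(cam); R=np.array(c["R"]);t=np.array(c["t"])
    d=R.T@np.array([(px[0]-c["cx"])/c["fx"],(px[1]-c["cy"])/c["fy"],1]); o=-R.T@t
    return o+d*(z-o[2])/d[2]
def proj(cam,X):
    c=ctrl.get_calibration(cam); p=np.array(c["R"])@X+np.array(c["t"])
    return np.array([c["fx"]*p[0]/p[2]+c["cx"],c["fy"]*p[1]/p[2]+c["cy"]])
E
python3 - <<'E'
from h import *
np.set_printoptions(precision=4,suppress=True)
print(ctrl.get_obs())
for n in["scene","top"]:
    im=ctrl.snapshot(n); cv2.imwrite(f"pics/{n}0.png",im)
    c=ctrl.get_calibration(n); print(n,-np.array(c["R"]).T@np.array(c["t"]),c["fx"])
    for k,z in[("bench",0),("tray_floor",.03),("post_top",.082),("button_top",.109),("pointer",.036),("index",.042),("vial_stand",0),("vial1",0.004),("weigh_jar",.004),("flask",0),("bung",0),("spatula",0)]:
        for r in ctrl.landmark_of(n,k)[:6]:
            print(k,round(r["confidence"],2),np.array(r["pixel"]),cast(n,r["pixel"],z)[:2])
E
```

```text
pics
{'clock': 0.0, 'joint_pos': array([-59.6976,  20.5898,   0.6325,  -0.0203, -70.1377, -16.508 ]), 'qvel': array([ 0.0606,  0.0506, -0.0333,  0.0164, -0.0805, -0.0556]), 'tau': array([  0.0005, -58.2718,  29.3076,   6.9978,   0.0071,  -0.0001]), 'tool_pos': array([ 0.1608, -0.655 ,  0.2046]), 'orientation': array([ 95.1812,  89.903 , 108.9686]), 'force': array([-0.3285, -0.0718, -0.4663]), 'moment': array([ 0.0315, -0.0327, -0.0614]), 'opening': 0.08744620235948876}
scene [1.4764 0.3954 0.7414] 437.78850430625926
bench 0.88 [301.2 232.8] [0.5828 0.164 ]
tray_floor 0.93 [274.6 219.5] [0.589  0.0906]
post_top 0.66 [249.1 198.7] [0.5907 0.0189]
button_top 0.67 [326.7 201. ] [0.5699 0.2226]
pointer 0.6 [268.4 247.7] [0.7089 0.1163]
pointer 0.17 [299.8 231.4] [0.6219 0.1702]
index 0.59 [234.4 242.8] [0.7269 0.034 ]
index 0.5 [169.2 186. ] [ 0.5558 -0.2518]
vial_stand 0.91 [170.  182.1] [ 0.4795 -0.3002]
vial1 0.7 [165.1 195.8] [ 0.5578 -0.2703]
vial1 0.69 [159.3 179.2] [ 0.4813 -0.338 ]
vial1 0.67 [275.1 226.8] [0.587  0.0915]
vial1 0.67 [191.  178.4] [ 0.4425 -0.2443]
vial1 0.6 [142.6
[... 357 characters left out ...]
.5898 0.097 ]
post_top 0.82 [240.7 169.1] [0.6067 0.0179]
button_top 0.5 [168.8 179.9] [0.5709 0.2139]
pointer 0.75 [210.2 138.2] [0.7008 0.1078]
index 0.66 [214.4 175.9] [0.5904 0.0932]
index 0.53 [363.5 189.5] [ 0.5576 -0.3369]
index 0.4 [236.5 134.4] [0.7121 0.0315]
vial_stand 0.77 [346.5 211.4] [ 0.495 -0.297]
vial1 0.66 [363.1 189.2] [ 0.5613 -0.3455]
vial1 0.65 [364.1 220.5] [ 0.4688 -0.3481]
vial1 0.51 [335.  186.6] [ 0.5678 -0.2621]
vial1 0.46 [215.7 163.2] [0.632  0.0921]
vial1 0.45 [334.7 234.6] [ 0.4262 -0.2613]
weigh_jar 0.53 [357.1 237.6] [ 0.4183 -0.3273]
flask 0.6 [125.5 246.4] [0.3834 0.3516]
bung 0.48 [284.2 241. ] [ 0.4054 -0.1132]
spatula 0.82 [194.6 256.1] [0.3579 0.149 ]
```

```bash
python3 - <<'E'
from h import *
im=cv2.imread("pics/top0.png")
cv2.imwrite("pics/top0c.png",cv2.resize(im[100:280,90:400],None,fx=2.58,fy=2.58,interpolation=cv2.INTER_CUBIC))
E
```

```text
(no output)
```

View pics/top0c.png

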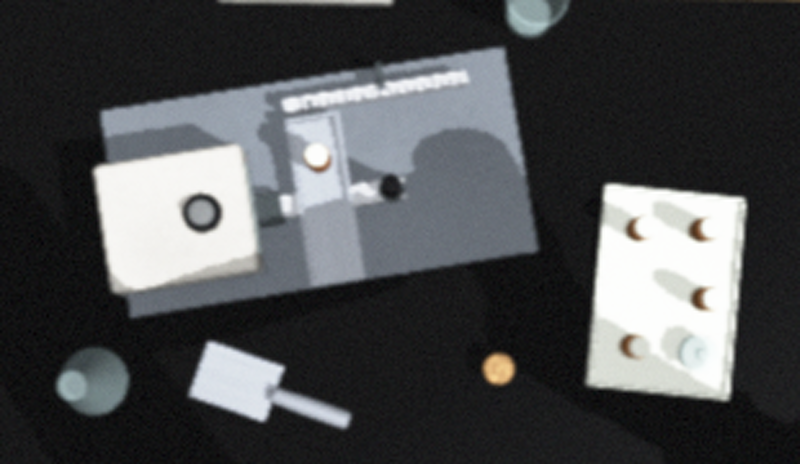

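View pics/scene0.png

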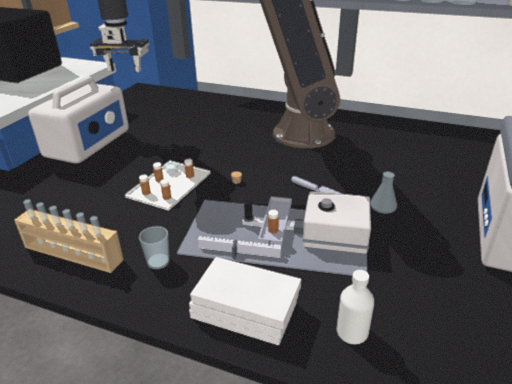

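The top view shows the tray with vial0 near crop (317,155), the button at (202,212), the post at (391,187) and the clip at (379,72). The stand has vials at about (637,229), (703,229), (704,298) and (635,346), with the jar at (693,350). This agrees with the networks. Next I'll fit the bench pose and check the tool axes.

```bash
cat >> h.py <<'E'
def pose():
    o=ctrl.get_obs(); return np.array(o["tool_pos"]),Rn.from_euler("xyz",o["orientation"],degrees=True).as_matrix(),o
def rel(target,yvec=None):
    """shift in tool axes to target; turn so tool x is down and tool y along yvec (either sign, least turn)"""
    p,R,o=pose(); s=R.T@(np.array(target)-p)
    best=None
    if yvec is None: yvec=R[:2,1]
    for sg in(1,-1):
        y=sg*np.array([yvec[0],yvec[1],0.]);y/=np.linalg.norm(y);x=np.array([0,0,-1.])
        w=Rn.from_matrix(R.T@np.c_[x,y,np.cross(x,y)]).as_rotvec(degrees=True)
        if best is None or np.linalg.norm(w)<np.linalg.norm(best): best=w
    print("shift",s.round(4),"turn",best.round(2),"j6",o["joint_pos"][5].round(1))
E
python3 - <<'E'
from h import *
from scipy.optimize import least_squares
np.set_printoptions(precision=4,suppress=True)
p,R,o=pose(); print(R)
rel([.50,-.30,.34],[0,1])
rel([.50,-.30,.34],[1,0])
c=ctrl.get_calibration("wrist"); 
print("cam in tool",R.T@(-np.array(c["R"]).T@np.array(c["t"])-p),"\n",np.array(c["R"])@R,c["fx"])
loc={"bench":(0,0,0),"tray_floor":(.08,0,.03),"post_top":(.155,0,.082)}
obs=[]
for n in["scene","top"]:
    for k in["bench","tray_floor","post_top","button_top","pointer"]:
        r=ctrl.landmark_of(n,k)[0]; obs.append((n,k,np.array(r["pixel"])))
def f(v):
    e=[]
    c,s=np.cos(v[2]),np.sin(v[2])
    L={**loc,"button_top":(v[3],v[4],.109),"pointer":(.08,v[5],.038)}
    for n,k,q in obs:
        a=L[k]; e+=list(proj(n,np.array([v[0]+c*a[0]-s*a[1],v[1]+s*a[0]+c*a[1],a[2]]))-q)
    return np.array(e)
s=least_squares(f,[.58,.165,-1.41,-.06,0,.112],loss="soft_l1"); print(s.x,np.degrees(s.x[2])); print(f(s.x).reshape(-1,2))
E
```

```text
[[ 0.     -0.2385  0.9711]
 [-0.      0.9711  0.2385]
 [-1.     -0.      0.    ]]
shift [-0.1344  0.2644  0.4141] turn [13.8  0.   0. ] j6 -16.5
shift [-0.1344  0.2644  0.4141] turn [-76.2  -0.    0. ] j6 -16.5
cam in tool [-0.1801 -0.0002 -0.0754] 
 [[-0.      1.      0.0002]
 [-0.2823 -0.0002  0.9593]
 [ 0.9593 -0.      0.2823]] 265.36051862709064
[ 0.5778  0.171  -1.4049 -0.0487  0.0008  0.1125] -80.49324032502923
[[ 3.0558 -0.5394]
 [ 0.2967  0.5433]
 [-2.0867  2.4972]
 [-1.391  -0.1333]
 [-1.1984 -2.8981]
 [-0.7332  0.1643]
 [ 1.7074 -0.3781]
 [-0.1032  1.178 ]
 [-1.9397  0.1116]
 [-1.0356 -0.5146]]
```

Call:
drive_tool:
  plan:
    - [[-0.015,0.276,0.365],[18.6,0,0],0.55]
    - [[-0.015,0.276,0.365],[18.6,0,0],0.55]
    - [[-0.015,0.276,0.365],[18.6,0,0],0.55]
    - [[-0.015,0.276,0.365],[18.6,0,0],0.55]
    - [[-0.015,0.276,0.365],[18.6,0,0],0.55]
    - [[-0.015,0.276,0.365],[18.6,0,0],0.55]
    - [[-0.015,0.276,0.365],[18.6,0,0],0.55]
    - [[-0.015,0.276,0.365],[18.6,0,0],0.55]
    - [[-0.015,0.276,0.365],[18.6,0,0],0.55]
    - [[-0.015,0.276,0.365],[18.6,0,0],0.55]
    - [[-0.015,0.276,0.365],[18.6,0,0],0.55]
    - [[-0.015,0.276,0.365],[18.6,0,0],0.55]
    - [[-0.015,0.276,0.365],[18.6,0,0],0.55]
    - [[-0.015,0.276,0.365],[18.6,0,0],0.55]
    - [[-0.015,0.276,0.365],[18.6,0,0],0.55]

```text
clock: 3.05
tool_pos: [0.449, -0.301, 0.2205]
orientation: [-174.5, 90.0, -179.3]
force: [0.2, -0.5, -0.4]
opening: 0.0482
```

```bash
python3 - <<'E'
from h import *
np.set_printoptions(precision=4,suppress=True)
print(pose()[0],pose()[1][:2,1],pose()[2]["opening"])
c=ctrl.get_calibration("wrist")
im=ctrl.snapshot("wrist")
for r in ctrl.landmark_of("wrist","vial1"): print(round(r["confidence"],2),np.array(r["pixel"]),cast("wrist",r["pixel"],.004,c))
for r in ctrl.cut_out("wrist","vial1"):
    m=r["pixels"]; print("cut",round(r["confidence"],2),m.sum(),np.array(r["pixel"]))
    # white cap: bright pixels in the mask -> cap centre at z=.062
    b=m&(im.min(2)>130); ys,xs=np.nonzero(b); 
    if len(xs): print("  cap",len(xs),[xs.mean(),ys.mean()],cast("wrist",[xs.mean(),ys.mean()],.060,c)[:2])
for k in["weigh_jar","vial_stand"]:
  for r in ctrl.landmark_of("wrist",k)[:1]: print(k,r["pixel"],cast("wrist",r["pixel"],.004,c))
cv2.imwrite("pics/w1.png",im)
E
```

```text
[ 0.449  -0.301   0.2205] [0.0844 0.9964] 0.0481787798028893
0.76 [283.8 230.6] [ 0.5636 -0.2661  0.004 ]
0.67 [239.3 234.9] [ 0.5651 -0.3393  0.004 ]
0.58 [235.5 186.9] [ 0.4832 -0.3367  0.004 ]
cut 0.8 404 [286.7 149. ]
  cap 296 [np.float64(287.7466216216216), np.float64(153.54054054054055)] [ 0.4291 -0.259 ]
cut 0.73 390 [286.  236.3]
  cap 158 [np.float64(285.9493670886076), np.float64(243.01898734177215)] [ 0.5563 -0.2682]
cut 0.73 448 [231.5 195. ]
  cap 257 [np.float64(230.17509727626458), np.float64(198.4863813229572)] [ 0.4833 -0.3397]
cut 0.65 375 [239.8 237.1]
  cap 117 [np.float64(237.05982905982907), np.float64(244.18803418803418)] [ 0.5523 -0.3376]
weigh_jar [235.0, 145.8] [ 0.42   -0.3307  0.004 ]
vial_stand [265.0, 186.8] [ 0.4869 -0.2911  0.004 ]
```

View pics/w1.png

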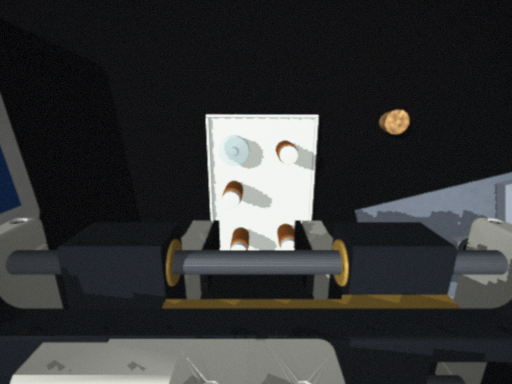

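Two vials show clearly (jar at (235,150), middle-row-B vial at (231,195)). Row A has the near vial at (287,153) and the far one at (286,237), half hidden. I'll pick the middle vial of row B first, because the slot beside it is empty.

Call:
drive_tool:
  plan:
    - [[0.03,-0.034,0.037],[0,0,0],0.55]
    - [[0.06,-0.034,0.037],[0,0,0],0.55]
    - [[0.09,-0.034,0.037],[0,0,0],0.55]
    - [[0.12,-0.034,0.037],[0,0,0],0.55]
    - [[0.15,-0.034,0.037],[0,0,0],0.55]
    - [[0.175,-0.034,0.037],[0,0,0],0.55]
    - [[0.19,-0.034,0.037],[0,0,0],0.55]
    - [[0.2,-0.034,0.037],[0,0,0],0.55]
    - [[0.2025,-0.034,0.037],[0,0,0],0.55]
    - [[0.2025,-0.034,0.037],[0,0,0],0.3]
    - [[0.2025,-0.034,0.037],[0,0,0],0.25]
    - [[0.2025,-0.034,0.037],[0,0,0],0.2]
    - [[0.2025,-0.034,0.037],[0,0,0],0.2]
    - [[0.2025,-0.034,0.037],[0,0,0],0.2]
    - [[0.2025,-0.034,0.037],[0,0,0],0.2]

```text
clock: 4.55
tool_pos: [0.4838, -0.3386, 0.0192]
orientation: [-20.7, 89.9, -25.6]
force: [-1.0, 0.3, 5.0]
opening: 0.0267
```

```bash
python3 - <<'E'
from h import *
np.set_printoptions(precision=4,suppress=True)
p,R,o=pose();print(p,R[:2,1],o["opening"],o["force"])
im=ctrl.snapshot("wrist");cv2.imwrite("pics/w2.png",im)
im=ctrl.snapshot("scene");cv2.imwrite("pics/s2.png",cv2.resize(im[120:280,90:310],None,fx=3,fy=3,interpolation=cv2.INTER_CUBIC))
for k in["vial1"]:
  for r in ctrl.landmark_of("scene",k): print(r["confidence"],cast("scene",r["pixel"],.004)[:2])
E
```

```text
[ 0.4838 -0.3386  0.0192] [0.085  0.9964] 0.026745128604670616 [-0.9655  0.2783  5.01  ]
0.81 [0.5957 0.0942]
0.67 [ 0.562  -0.2629]
0.58 [ 0.4529 -0.2444]
0.44 [ 0.541  -0.3528]
```

View pics/s2.png

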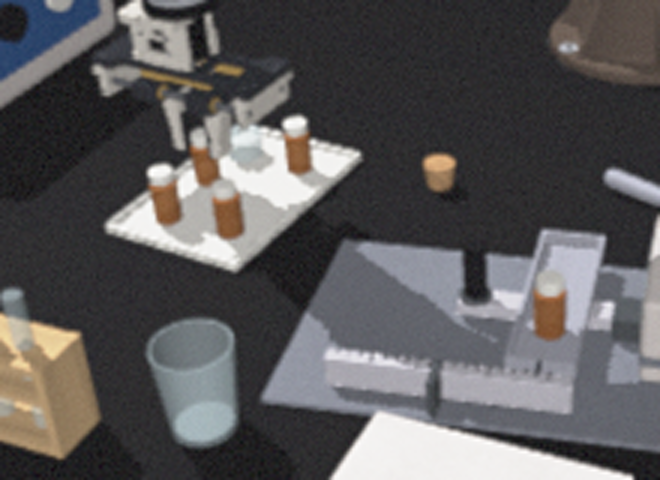

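Gripped at 26.7 mm opening. Lifting and carrying it over the tray.

Call:
drive_tool:
  plan:
    - [[-0.02,0,0],[0,0,0],0.2]
    - [[-0.05,0,0],[0,0,0],0.2]
    - [[-0.085,0,0],[0,0,0],0.2]
    - [[-0.12,0.01,0],[0,0,0],0.2]
    - [[-0.15,0.035,0.005],[-1,0,0],0.2]
    - [[-0.175,0.065,0.01],[-2,0,0],0.2]
    - [[-0.19,0.1,0.015],[-4,0,0],0.2]
    - [[-0.2,0.135,0.02],[-5,0,0],0.2]
    - [[-0.2,0.17,0.025],[-6,0,0],0.2]
    - [[-0.2,0.205,0.03],[-7,0,0],0.2]
    - [[-0.2,0.24,0.035],[-8,0,0],0.2]
    - [[-0.2,0.275,0.04],[-10,0,0],0.2]
    - [[-0.2,0.31,0.045],[-11,0,0],0.2]
    - [[-0.2,0.345,0.05],[-12,0,0],0.2]
    - [[-0.2,0.375,0.055],[-13,0,0],0.2]
    - [[-0.2,0.4,0.058],[-14,0,0],0.2]
    - [[-0.2,0.42,0.059],[-14.4,0,0],0.2]
    - [[-0.2,0.43,0.059],[-14.4,0,0],0.2]
    - [[-0.2,0.435,0.059],[-14.4,0,0],0.2]
    - [[-0.2,0.435,0.059],[-14.4,0,0],0.2]

```text
clock: 6.37
tool_pos: [0.5789, 0.0904, 0.2187]
orientation: [-46.7, 89.9, -37.1]
force: [0.3, -1.3, 0.0]
opening: 0.0268
```

```bash
python3 - <<'E'
from h import *
np.set_printoptions(precision=4,suppress=True)
p,R,o=pose();print(p,R[:2,1],o["opening"],o["force"])
c=ctrl.get_calibration("wrist")
im=ctrl.snapshot("wrist");cv2.imwrite("pics/w3.png",cv2.resize(im,None,fx=1.5,fy=1.5))
np.save("c3.npy",c,allow_pickle=True)
B=np.array([.5778,.171]);a=-1.4049;M=np.array([[np.cos(a),np.sin(a)],[-np.sin(a),np.cos(a)]])
for k,z in[("vial1",.03),("tray_floor",.03),("post_top",.082),("button_top",.109),("pointer",.036),("index",.042)]:
  for r in ctrl.landmark_of("wrist",k): 
    X=cast("wrist",r["pixel"],z,c)[:2];print(k,round(r["confidence"],2),np.array(r["pixel"]),X,M@(X-B))
E
```

```text
[0.5789 0.0904 0.2187] [-0.1663  0.9861] 0.026848907306006347 [ 0.2916 -1.3456  0.0481]
vial1 0.89 [10.5  9.6] [ 0.4379 -0.2354] [ 0.3777 -0.2051]
vial1 0.82 [ 12.8 112.8] [ 0.5608 -0.2435] [ 0.406  -0.0852]
vial1 0.67 [256.7 211.4] [0.6454 0.1013] [0.0799 0.0551]
vial1 0.57 [260.  200.3] [0.6274 0.1032] [0.075  0.0377]
tray_floor 0.57 [254.9 173.9] [0.5895 0.0893] [ 0.0825 -0.0019]
tray_floor 0.48 [ 13.9 112.6] [ 0.5603 -0.242 ] [ 0.4045 -0.0855]
post_top 0.63 [197.7 185.4] [0.6037 0.0202] [0.153  0.0007]
button_top 0.67 [368.7 191. ] [0.5694 0.2181] [-0.0478 -0.0005]
index 0.5 [195.3 187.6] [0.62   0.0099] [0.1658 0.015 ]
```

View pics/w3.png

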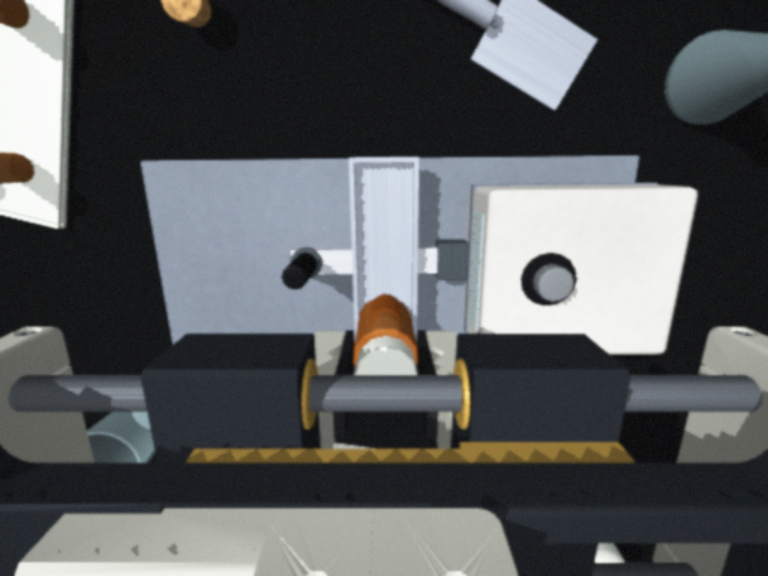

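The picture shows the vial held upright between the fingers, with the tray at columns 349–417 and the post and button where the fit puts them. I'll place it at bench y ≈ −62 mm.

Call:
drive_tool:
  plan:
    - [[0.02,0,-0.025],[0,0,0],0.2]
    - [[0.05,0,-0.05],[0,0,0],0.2]
    - [[0.085,0,-0.05],[0,0,0],0.2]
    - [[0.12,0,-0.05],[0,0,0],0.2]
    - [[0.145,0,-0.05],[0,0,0],0.2]
    - [[0.16,0,-0.05],[0,0,0],0.2]
    - [[0.168,0,-0.05],[0,0,0],0.2]
    - [[0.172,0,-0.05],[0,0,0],0.2]
    - [[0.173,0,-0.05],[0,0,0],0.2]
    - [[0.173,0,-0.05],[0,0,0],0.2]

```text
clock: 7.55
tool_pos: [0.5308, 0.0809, 0.0467]
orientation: [-18.9, 89.8, -9.5]
force: [-0.8, 0.0, 0.3]
opening: 0.0269
```

Call:
drive_tool:
  plan:
    - [[0,0,0],[0,0,0],0.36]
    - [[0,0,0],[0,0,0],0.45]
    - [[0,0,0],[0,0,0],0.5]
    - [[0,0,0],[0,0,0],0.5]
    - [[0,0,0],[0,0,0],0.5]
    - [[-0.015,0,0],[0,0,0],0.5]
    - [[-0.04,0,0],[0,0,0],0.5]
    - [[-0.07,0,0],[0,0,0],0.5]
    - [[-0.105,0,0],[0,0,0],0.5]
    - [[-0.14,0,0],[0,0,0],0.5]
    - [[-0.17,0,0.03],[0,0,0],0.5]
    - [[-0.175,0,0.065],[0,0,0],0.5]
    - [[-0.175,0,0.1],[0,0,0],0.5]
    - [[-0.175,0,0.11],[0,0,0],0.5]
    - [[-0.175,0,0.11],[0,0,0],0.5]
    - [[-0.175,0,0.11],[0,0,0],0.5]

```text
clock: 8.88
tool_pos: [0.6384, 0.0988, 0.2209]
orientation: [-55.5, 89.9, -46.1]
force: [-0.6, -0.3, -0.4]
opening: 0.0436
```

```bash
cat >> h.py <<'E'
B=np.array([.5778,.171]);a_=-1.4049;M=np.array([[np.cos(a_),np.sin(a_)],[-np.sin(a_),np.cos(a_)]])
E
python3 - <<'E'
from h import *
np.set_printoptions(precision=4,suppress=True)
p,R,o=pose();print(p,R[:2,1],o["opening"],o["force"])
c=ctrl.get_calibration("wrist")
im=ctrl.snapshot("wrist");cv2.imwrite("pics/w4.png",cv2.resize(im,None,fx=1.5,fy=1.5))
for k,z in[("vial1",.03),("tray_floor",.03),("post_top",.082),("button_top",.109),("pointer",.036),("index",.042)]:
  for r in ctrl.landmark_of("wrist",k): 
    X=cast("wrist",r["pixel"],z,c)[:2];print(k,round(r["confidence"],2),np.array(r["pixel"]),X,M@(X-B))
rel([.562,-.266,.22],[.084,.996])
E
```

```text
[0.6384 0.0988 0.2209] [-0.1639  0.9865] 0.04357628781205307 [-0.5619 -0.2662 -0.3842]
vial1 0.91 [257.4 163.3] [0.6337 0.0988] [0.0805 0.0432]
vial1 0.85 [254.8  86. ] [0.5333 0.0786] [ 0.0838 -0.0592]
vial1 0.5 [ 3.6 68.6] [ 0.5655 -0.2436] [ 0.4069 -0.0806]
tray_floor 0.73 [252.8 131.2] [0.5908 0.0852] [ 0.0867 -0.0013]
tray_floor 0.25 [203.2 210.6] [0.7175 0.0307] [0.1614 0.1147]
post_top 0.83 [195.2 139. ] [0.6072 0.0194] [0.1543 0.0039]
button_top 0.96 [377.5 133.9] [0.5658 0.2188] [-0.0491 -0.0039]
pointer 0.81 [256.7 215.4] [0.7096 0.1104] [0.0815 0.12  ]
index 0.54 [199.7 210.2] [0.7128 0.0275] [0.1638 0.1094]
shift [ 0.0025 -0.3475 -0.1355] turn [14.3   0.22  0.02] j6 -106.7
```

View pics/w4.png

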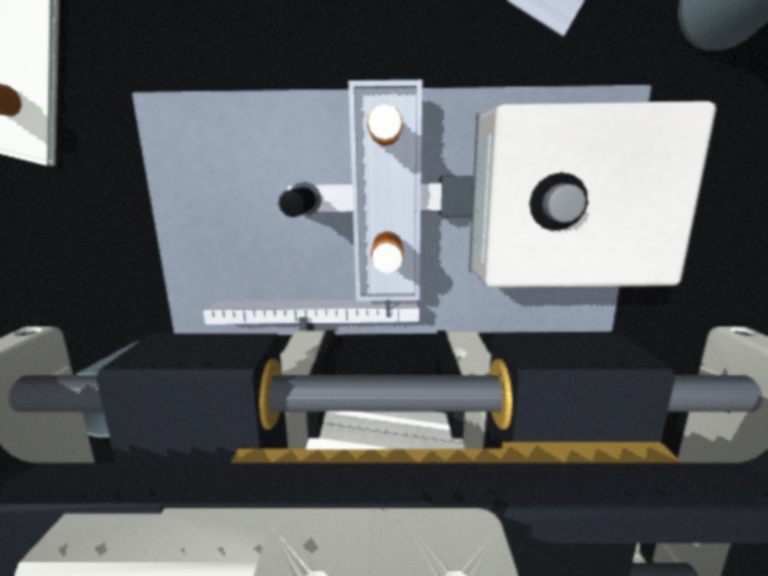

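Both vials stand in the tray, at bench y −59 and +43 mm, i.e. view px (385,124) and (387,252). The pointer is at (388,308) and the clip at (304,322), about 82 mm further out. Now the second vial: the far one of row A.

Call:
drive_tool:
  plan:
    - [[0,-0.02,-0.008],[1,0,0],0.55]
    - [[0,-0.05,-0.02],[2,0,0],0.55]
    - [[0,-0.09,-0.035],[4,0,0],0.55]
    - [[0,-0.13,-0.05],[5,0,0],0.55]
    - [[0,-0.17,-0.065],[7,0,0],0.55]
    - [[0,-0.21,-0.08],[9,0,0],0.55]
    - [[0,-0.25,-0.096],[11,0,0],0.55]
    - [[0.01,-0.285,-0.11],[12,0,0],0.55]
    - [[0.03,-0.315,-0.122],[13,0,0],0.55]
    - [[0.05,-0.335,-0.13],[14.3,0,0],0.55]
    - [[0.07,-0.348,-0.133],[14.3,0,0],0.55]
    - [[0.09,-0.348,-0.133],[14.3,0,0],0.55]
    - [[0.1,-0.348,-0.133],[14.3,0,0],0.55]
    - [[0.1,-0.348,-0.133],[14.3,0,0],0.55]

```text
clock: 10.4
tool_pos: [0.5631, -0.2658, 0.1202]
orientation: [97.5, 89.9, 92.6]
force: [-0.5, 0.2, -0.3]
opening: 0.0483
```

```bash
python3 - <<'E'
from h import *
np.set_printoptions(precision=4,suppress=True)
p,R,o=pose();print(p,R[:2,1],o["opening"],o["force"])
c=ctrl.get_calibration("wrist")
im=ctrl.snapshot("wrist");cv2.imwrite("pics/w5.png",im)
for r in ctrl.landmark_of("wrist","vial1"): 
    print(round(r["confidence"],2),np.array(r["pixel"]),cast("wrist",r["pixel"],.004,c)[:2])
for n in("scene","top"):
  ctrl.snapshot(n)
  for r in ctrl.landmark_of(n,"vial1"): print(n,round(r["confidence"],2),cast(n,r["pixel"],.004)[:2])
rel([.564,-.266,.018],[.084,.996])
print(proj("wrist",np.array([.564,-.266,.062])))
E
```

```text
[ 0.5631 -0.2658  0.1202] [0.0847 0.9964] 0.04833769521736058 [-0.4645  0.2275 -0.3267]
0.87 [258.5 182.4] [ 0.5666 -0.2637]
0.6 [195.  184.1] [ 0.5624 -0.337 ]
0.59 [252.8  50.4] [ 0.4289 -0.258 ]
scene 0.74 [0.586  0.0891]
scene 0.67 [ 0.5543 -0.2574]
scene 0.67 [ 0.5487 -0.3474]
scene 0.59 [ 0.443  -0.2509]
scene 0.55 [0.4917 0.0657]
top 0.62 [0.6227 0.0955]
top 0.56 [0.3732 0.3459]
top 0.4 [0.529  0.0832]
top 0.39 [ 0.4215 -0.2563]
shift [ 0.1059 -0.0004 -0.0025] turn [0.06 0.35 0.01] j6 -87.5
[256.1231 191.4319]
```

View pics/w5.png

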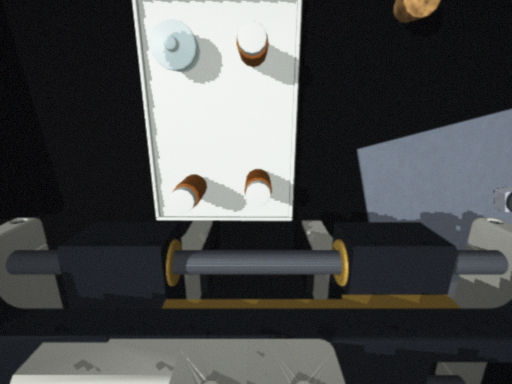

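The target vial (258,188) sits centred between the fingers, and its neighbour (186,192) is well clear. Descending.

Call:
drive_tool:
  plan:
    - [[0.02,0.001,0.003],[0,0,0],0.55]
    - [[0.045,0.001,0.003],[0,0,0],0.55]
    - [[0.07,0.001,0.003],[0,0,0],0.55]
    - [[0.09,0.001,0.003],[0,0,0],0.55]
    - [[0.1,0.001,0.003],[0,0,0],0.55]
    - [[0.102,0.001,0.003],[0,0,0],0.55]
    - [[0.102,0.001,0.003],[0,0,0],0.3]
    - [[0.102,0.001,0.003],[0,0,0],0.25]
    - [[0.102,0.001,0.003],[0,0,0],0.2]
    - [[0.102,0.001,0.003],[0,0,0],0.2]
    - [[0.102,0.001,0.003],[0,0,0],0.2]
    - [[0.102,0.001,0.003],[0,0,0],0.2]

```text
clock: 11.7
tool_pos: [0.5706, -0.2653, 0.0234]
orientation: [-3.9, 89.5, -8.6]
force: [0.4, 0.8, 5.4]
opening: 0.0247
```

```bash
python3 - <<'E'
from h import *
p,R,o=pose();print(p,R[:2,1],o["opening"],o["force"])
# bench (x .082,y -.008)
t=B+M.T@np.array([.082,-.008]);print(t)
rel([*t,.22],[-.165,.986]); 
E
```

```text
[ 0.57063778 -0.26534071  0.02338016] [0.08267262 0.99657659] 0.024740359535642395 [0.37525221 0.84950712 5.40084799]
[0.58345102 0.08880471]
shift [-0.197   0.3539 -0.0148] turn [-14.24   0.49   0.1 ] j6 -87.6
```

```bash
python3 - <<'E'
from h import *
w=ctrl.snapshot("wrist");s=ctrl.snapshot("scene")
s=cv2.resize(s[120:220,100:233],(512,384),interpolation=cv2.INTER_CUBIC)
cv2.imwrite("pics/c6.png",cv2.resize(np.hstack([w,s]),(800,300)))
for r in ctrl.landmark_of("wrist","vial1"): print(r["confidence"],r["pixel"],cast("wrist",r["pixel"],.004)[:2])
print(ctrl.get_obs()["tool_pos"],ctrl.get_obs()["opening"],ctrl.get_obs()["force"],ctrl.get_obs()["moment"])
E
```

```text
0.79 [165.1, 208.4] [ 0.56386668 -0.33818577]
0.78 [254.9, 199.4] [ 0.56220782 -0.26591099]
0.63 [246.6, 6.3] [ 0.43012376 -0.26008997]
[ 0.57061029 -0.26533744  0.02333199] 0.025182953804806982 [0.15984262 0.54775528 6.466013  ] [ 0.36587045 -0.00272948 -0.00556149]
```

View pics/c6.png

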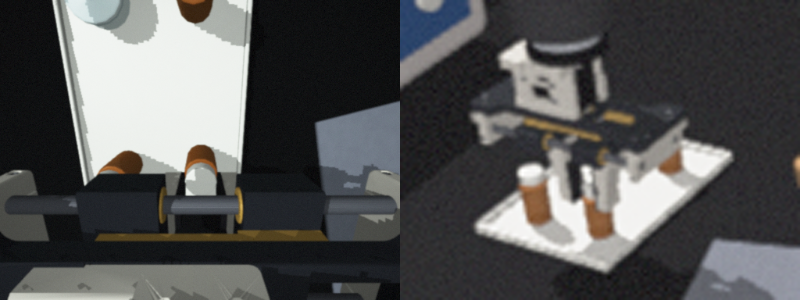

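The scene crop shows the vial upright between the fingers, but the grasp is off. The TCP is 5 mm high, about 6 mm beyond the vial's axis, with 5–6 N upward. I'll open, re-centre and grip again.

Call:
drive_tool:
  plan:
    - [[0,0,0],[0,0,0],0.35]
    - [[0,0,0],[0,0,0],0.45]
    - [[0,0,0],[0,0,0],0.55]
    - [[0,0,0],[0,0,0],0.55]
    - [[0,0,0],[0,0,0],0.55]
    - [[0,0,0],[0,0,0],0.55]

```text
clock: 12.35
tool_pos: [0.5704, -0.2653, 0.0231]
orientation: [-4.0, 89.5, -8.8]
force: [-0.3, 0.4, 0.1]
opening: 0.0479
```

```bash
python3 - <<'E'
from h import *
w=ctrl.snapshot("wrist")
for r in ctrl.landmark_of("wrist","vial1"): print(r["confidence"],r["pixel"],cast("wrist",r["pixel"],.004)[:2])
o=ctrl.get_obs();print(o["tool_pos"],o["opening"],o["force"],o["moment"])
rel([.563,-.265,.0185],[.084,.996])
E
```

```text
0.96 [257.6, 201.0] [ 0.56356346 -0.2638779 ]
0.96 [248.7, 7.0] [ 0.43055284 -0.25875864]
0.77 [167.0, 206.7] [ 0.56239778 -0.33634261]
[ 0.57051128 -0.26532736  0.02318745] 0.047859541939206135 [0.57650427 0.3218827  0.19833071] [-0.03351053 -0.00754486 -0.04052871]
shift [ 0.0046 -0.0003 -0.0076] turn [0.08 0.47 0.03] j6 -87.6
```

Call:
drive_tool:
  plan:
    - [[0,-0.0005,-0.0076],[0,0.5,0],0.55]
    - [[0.0046,-0.0005,-0.0076],[0,0.5,0],0.55]
    - [[0.0046,-0.0005,-0.0076],[0,0.5,0],0.55]
    - [[0.0046,-0.0005,-0.0076],[0,0.5,0],0.55]
    - [[0.0046,-0.0005,-0.0076],[0,0.5,0],0.55]
    - [[0.0046,-0.0005,-0.0076],[0,0.5,0],0.4]
    - [[0.0046,-0.0005,-0.0076],[0,0.5,0],0.3]
    - [[0.0046,-0.0005,-0.0076],[0,0.5,0],0.2]
    - [[0.0046,-0.0005,-0.0076],[0,0.5,0],0.2]
    - [[0.0046,-0.0005,-0.0076],[0,0.5,0],0.2]
    - [[0.0046,-0.0005,-0.0076],[0,0.5,0],0.2]

```text
clock: 13.37
tool_pos: [0.563, -0.2652, 0.0186]
orientation: [-120.3, 90.0, -125.1]
force: [-0.0, 0.6, -0.4]
opening: 0.0268
```

```bash
python3 - <<'E'
from h import *
o=ctrl.get_obs();print(o["tool_pos"],o["opening"],o["force"],o["moment"])
t=B+M.T@np.array([.082,-.008])
rel([*t,.22],[-.165,.986])
E
```

```text
[ 0.56299786 -0.26519167  0.01857917] 0.026814028224000294 [-0.04565064  0.59475617 -0.36830373] [ 0.05514347 -0.04236231 -0.02227546]
shift [-0.2016  0.3543 -0.0089] turn [-14.24  -0.03   0.03] j6 -87.5
```

Clean grasp now: 26.8 mm opening, no residual force. Carrying it over.

Call:
drive_tool:
  plan:
    - [[-0.02,0,0],[0,0,0],0.2]
    - [[-0.05,0,0],[0,0,0],0.2]
    - [[-0.085,0,0],[0,0,0],0.2]
    - [[-0.12,0.01,0],[0,0,0],0.2]
    - [[-0.15,0.03,-0.001],[-1,0,0],0.2]
    - [[-0.175,0.06,-0.002],[-2,0,0],0.2]
    - [[-0.19,0.09,-0.003],[-4,0,0],0.2]
    - [[-0.2,0.125,-0.004],[-5,0,0],0.2]
    - [[-0.2,0.16,-0.005],[-7,0,0],0.2]
    - [[-0.2,0.195,-0.006],[-8,0,0],0.2]
    - [[-0.2,0.23,-0.007],[-9,0,0],0.2]
    - [[-0.2,0.265,-0.008],[-11,0,0],0.2]
    - [[-0.2,0.3,-0.009],[-12,0,0],0.2]
    - [[-0.2,0.325,-0.009],[-13,0,0],0.2]
    - [[-0.2,0.343,-0.009],[-14,0,0],0.2]
    - [[-0.2,0.352,-0.009],[-14.2,0,0],0.2]
    - [[-0.2,0.354,-0.009],[-14.2,0,0],0.2]
    - [[-0.2,0.354,-0.009],[-14.2,0,0],0.2]
    - [[-0.2,0.354,-0.009],[-14.2,0,0],0.2]

```text
clock: 14.95
tool_pos: [0.5832, 0.0877, 0.2183]
orientation: [-142.2, 89.9, -132.7]
force: [-0.2, 0.0, -0.1]
opening: 0.0265
```

```bash
python3 - <<'E'
from h import *
o=ctrl.get_obs();print(o["tool_pos"],o["opening"],o["force"])
t=B+M.T@np.array([.082,-.008])
rel([*t,.0458],[-.165,.986])
E
```

```text
[0.58319325 0.0876833  0.21827499] 0.02653778237370855 [-0.24112488  0.01147751 -0.11567346]
shift [0.1725 0.0012 0.0006] turn [-0.08 -0.05  0.04] j6 -108.1
```

Call:
drive_tool:
  plan:
    - [[0.02,0.001,0.0005],[0,0,0],0.2]
    - [[0.05,0.001,0.0005],[0,0,0],0.2]
    - [[0.085,0.001,0.0005],[0,0,0],0.2]
    - [[0.115,0.001,0.0005],[0,0,0],0.2]
    - [[0.14,0.001,0.0005],[0,0,0],0.2]
    - [[0.157,0.001,0.0005],[0,0,0],0.2]
    - [[0.167,0.001,0.0005],[0,0,0],0.2]
    - [[0.1715,0.001,0.0005],[0,0,0],0.2]
    - [[0.1725,0.001,0.0005],[0,0,0],0.2]
    - [[0.1725,0.001,0.0005],[0,0,0],0.2]
    - [[0.1725,0.001,0.0005],[0,0,0],0.2]
    - [[0.1725,0.001,0.0005],[0,0,0],0.2]

```text
clock: 15.95
tool_pos: [0.5842, 0.0889, 0.0471]
orientation: [-5.5, 89.9, 3.9]
force: [0.2, 0.2, 0.1]
opening: 0.0271
```

Call:
drive_tool:
  plan:
    - [[0,0,0],[0,0,0],0.36]
    - [[0,0,0],[0,0,0],0.45]
    - [[0,0,0],[0,0,0],0.5]
    - [[0,0,0],[0,0,0],0.5]
    - [[0,0,0],[0,0,0],0.5]
    - [[-0.015,0,0],[0,0,0],0.5]
    - [[-0.04,0,0],[0,0,0],0.5]
    - [[-0.07,0,0],[0,0,0],0.5]
    - [[-0.105,0,0],[0,0,0],0.5]
    - [[-0.14,0,0],[0,0,0],0.5]
    - [[-0.17,0,0.025],[0,0,0],0.5]
    - [[-0.175,0,0.05],[0,0,0],0.5]
    - [[-0.175,0,0.06],[0,0,0],0.5]
    - [[-0.175,0,0.06],[0,0,0],0.5]
    - [[-0.175,0,0.06],[0,0,0],0.5]

```text
clock: 17.2
tool_pos: [0.6425, 0.0985, 0.2208]
orientation: [-165.3, 89.9, -155.9]
force: [-0.8, 0.6, -0.5]
opening: 0.0439
```

```bash
python3 - <<'E'
from h import *
np.set_printoptions(precision=4,suppress=True)
p,R,o=pose();print(p,R[:2,1],o["opening"],o["force"])
c=ctrl.get_calibration("wrist")
im=ctrl.snapshot("wrist");cv2.imwrite("pics/w7.png",cv2.resize(im[40:250,60:500],None,fx=1.8,fy=1.8,interpolation=cv2.INTER_CUBIC))
for k,z in[("vial1",.03),("post_top",.082),("button_top",.109),("pointer",.038),("index",.042)]:
  for r in ctrl.landmark_of("wrist",k): 
    X=cast("wrist",r["pixel"],z,c)[:2];print(k,round(r["confidence"],2),np.array(r["pixel"]),X,M@(X-B))
for k,z in[("pointer",.038),("index",.042)]:
  for r in ctrl.cut_out("wrist",k)[:2]:
    ys,xs=np.nonzero(r["pixels"]);print(k,r["confidence"],len(xs),xs.min(),xs.max(),ys.min(),ys.max(),xs.mean(),ys.mean(),M@(cast("wrist",[xs.mean(),ys.mean()],z,c)[:2]-B))
rel([.569,.2185,.16])
E
```

```text
[0.6425 0.0985 0.2208] [-0.1632  0.9866] 0.04386684102590852 [-0.8281  0.5953 -0.4617]
vial1 0.69 [259.1 125.1] [0.5851 0.0923] [ 0.0789 -0.0058]
vial1 0.64 [256.1  80.4] [0.53  0.079] [ 0.0828 -0.0623]
vial1 0.59 [257.1 156.8] [0.6284 0.0967] [0.0817 0.0376]
post_top 0.79 [192.6 130.1] [0.6012 0.0152] [ 0.1575 -0.0027]
button_top 0.58 [377.7 131.4] [0.5672 0.2182] [-0.0482 -0.0026]
button_top 0.32 [260.  126.9] [0.5833 0.0922] [ 0.0786 -0.0076]
pointer 0.75 [259.1 211.4] [0.7058 0.1125] [0.0789 0.1165]
pointer 0.78 6437 186 294 50 208 252.1659157992854 123.13313655429548 [ 0.0882 -0.0087]
index 0.42 101 199 209 209 220 203.69306930693068 215.12871287128712 [0.1593 0.1206]
shift [ 0.0622  0.1303 -0.0533] turn [0.   0.08 0.01] j6 -106.5
```

View pics/w7.png

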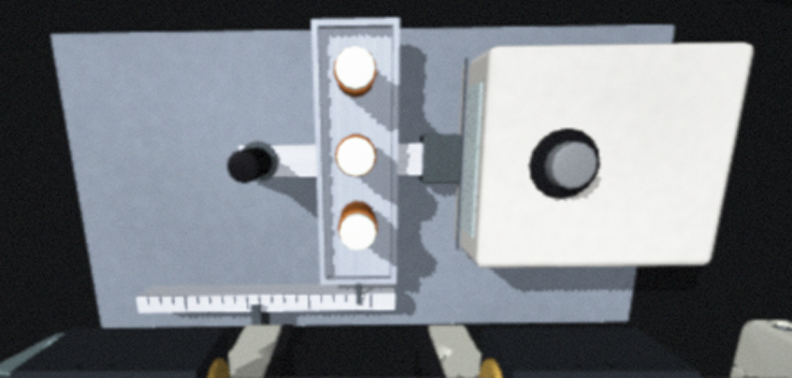

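Three vials stand upright in the tray, at view px (355,70), (355,155) and (357,228). The button is at (570,163). Moving over the button with the fingers shut.

Call:
drive_tool:
  plan:
    - [[0,0.02,-0.01],[0,0,0],0]
    - [[0,0.05,-0.025],[0,0,0],0]
    - [[0,0.085,-0.04],[0,0,0],0]
    - [[0.02,0.115,-0.05],[0,0,0],0]
    - [[0.045,0.13,-0.054],[0,0,0],0]
    - [[0.06,0.13,-0.054],[0,0,0],0]
    - [[0.075,0.13,-0.054],[0,0,0],0]
    - [[0.085,0.13,-0.054],[0,0,0],0]
    - [[0.085,0.13,-0.054],[0,0,0],0]
    - [[0.085,0.13,-0.054],[0,0,0],0]

```text
clock: 18.43
tool_pos: [0.5684, 0.2178, 0.1372]
orientation: [-37.0, 89.9, -27.5]
force: [0.5, 0.2, -0.6]
opening: 0.0007
```

```bash
python3 - <<'E'
from h import *
np.set_printoptions(precision=4,suppress=True)
p,R,o=pose();print(p,o["opening"],o["force"])
c=ctrl.get_calibration("wrist");ctrl.snapshot("wrist")
for r in ctrl.landmark_of("wrist","button_top"): print(r["confidence"],r["pixel"],cast("wrist",r["pixel"],.109,c)[:2])
rel([.5685,.2185,.102])
E
```

```text
[0.5684 0.2178 0.1372] 0.0006908413555019281 [ 0.4804  0.1807 -0.5628]
0.86 [260.3, 206.1] [0.5684 0.2207]
shift [ 0.0363  0.0005 -0.0006] turn [-0.    0.16 -0.02] j6 -120.0
```

Call:
drive_tool:
  plan:
    - [[0.01,0.001,0],[0,0,0],0]
    - [[0.018,0.001,0],[0,0,0],0]
    - [[0.024,0.001,0],[0,0,0],0]
    - [[0.028,0.001,0],[0,0,0],0]
    - [[0.031,0.001,0],[0,0,0],0]
    - [[0.0335,0.001,0],[0,0,0],0]
    - [[0.0345,0.001,0],[0,0,0],0]
    - [[0.035,0.001,0],[0,0,0],0]
    - [[0.0355,0.001,0],[0,0,0],0]
    - [[0.036,0.001,0],[0,0,0],0]
    - [[0.036,0.001,0],[0,0,0],0]

```text
clock: 19.45
tool_pos: [0.5691, 0.2192, 0.1024]
orientation: [8.9, 89.8, 18.3]
force: [-0.6, -0.1, -0.1]
opening: 0.0004
```

There is no resisting force yet, so the button may not be at its stop. I'll press a little deeper.

Call:
drive_tool:
  plan:
    - [[0.001,0,0],[0,0,0],0]
    - [[0.002,0,0],[0,0,0],0]
    - [[0.003,0,0],[0,0,0],0]
    - [[0.003,0,0],[0,0,0],0]
    - [[0.003,0,0],[0,0,0],0]

```text
clock: 19.87
tool_pos: [0.5691, 0.2191, 0.0993]
orientation: [6.7, 89.8, 16.1]
force: [-0.7, 0.6, -0.7]
opening: 0.0004
```

```bash
python3 - <<'E'
from h import *
w=ctrl.snapshot("wrist");s=ctrl.snapshot("scene")
for n in("wrist","scene"):
  for r in ctrl.landmark_of(n,"button_top"): print(n,r["confidence"],r["pixel"],cast(n,r["pixel"],.103)[:2])
print(proj("scene",np.array(pose()[0])),proj("scene",np.array([.5685,.2185,.103])),proj("wrist",np.array(pose()[0])),ctrl.get_obs()["force"])
s=cv2.resize(s[160:235,280:380],(512,384),interpolation=cv2.INTER_CUBIC)
cv2.imwrite("pics/c8.png",cv2.resize(np.hstack([w,s]),(800,300)))
E
```

```text
wrist 0.72 [258.2, 221.7] [0.56972447 0.22031909]
scene 0.71 [191.1, 178.5] [ 0.58170252 -0.15787753]
scene 0.57 [327.6, 202.1] [0.56535438 0.224237  ]
[325.20856475 203.6703844 ] [325.08823164 202.32781778] [256.81234579 218.77194412] [ 1.35849695 -0.25983234  0.21694712]
```

View pics/c8.png

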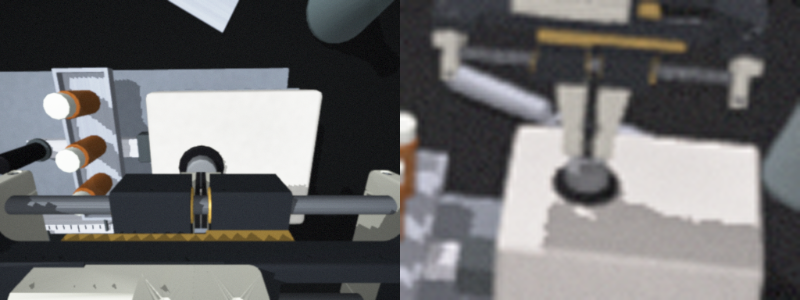

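The scene view shows the fingertips just above or behind the button, which is still raised, with no contact force. I'll keep lowering in small steps until force appears.

Call:
drive_tool:
  plan:
    - [[0.001,0,0],[0,0,0],0]
    - [[0.002,0,0],[0,0,0],0]
    - [[0.003,0,0],[0,0,0],0]
    - [[0.003,0,0],[0,0,0],0]

```text
clock: 20.4
tool_pos: [0.569, 0.2191, 0.0961]
orientation: [6.5, 89.8, 15.9]
force: [0.3, -0.5, 0.5]
opening: 0.0007
```

Call:
drive_tool:
  plan:
    - [[0.001,0,0],[0,0,0],0]
    - [[0.002,0,0],[0,0,0],0]
    - [[0.003,0,0],[0,0,0],0]
    - [[0.004,0,0],[0,0,0],0]

```text
clock: 20.73
tool_pos: [0.569, 0.2191, 0.092]
orientation: [5.3, 89.8, 14.7]
force: [-0.6, -0.3, -0.5]
opening: 0.0007
```

```bash
python3 - <<'E'
from h import *
o=ctrl.get_obs();print(o["tool_pos"],o["force"],o["moment"])
s=ctrl.snapshot("scene");t=ctrl.snapshot("top")
for n,z in(("scene",.109),("top",.109),("scene",.103)):
  for r in ctrl.landmark_of(n,"button_top"): print(n,z,round(r["confidence"],2),r["pixel"],cast(n,r["pixel"],z)[:2])
s=cv2.resize(s[170:220,295:362],(536,400),interpolation=cv2.INTER_CUBIC)
cv2.imwrite("pics/c9.png",s)
print(proj("scene",np.array(o["tool_pos"])))
E
```

```text
[0.56899761 0.21908554 0.09199688] [-0.55318532 -0.34681667 -0.50711536] [-0.01444362  0.04573609  0.01149039]
scene 0.109 0.48 [326.0, 201.8] [0.57398935 0.22176104]
top 0.109 0.48 [241.5, 167.6] [0.60779378 0.01577102]
scene 0.103 0.48 [326.0, 201.8] [0.56542823 0.22011399]
[324.97012669 206.01872223]
```

View pics/c9.png

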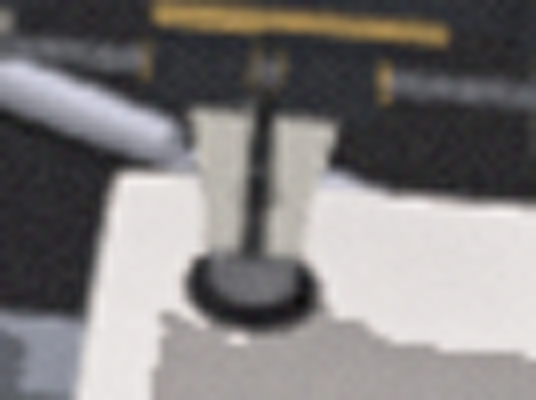

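The fingertips look to be about 15 mm higher than the reported TCP. They end at the button's rear rim in this view, at (250,255), and the same offset showed in the vial grasp pictures. Contact should therefore begin about here, so I'll keep lowering step by step until force appears.

Call:
drive_tool:
  plan:
    - [[0.001,0,0],[0,0,0],0]
    - [[0.002,0,0],[0,0,0],0]
    - [[0.003,0,0],[0,0,0],0]
    - [[0.004,0,0],[0,0,0],0]

```text
clock: 21.32
tool_pos: [0.5691, 0.2192, 0.0881]
orientation: [6.3, 89.8, 15.7]
force: [-0.4, -0.3, 2.7]
opening: 0.0003
```

Contact at last, 2.7 N with the TCP at 0.088. The button has about 6 mm of travel, so I'll continue to the stop.

Call:
drive_tool:
  plan:
    - [[0.001,0,0],[0,0,0],0]
    - [[0.002,0,0],[0,0,0],0]
    - [[0.003,0,0],[0,0,0],0]
    - [[0.004,0,0],[0,0,0],0]
    - [[0.005,0,0],[0,0,0],0]
    - [[0.005,0,0],[0,0,0],0]

```text
clock: 21.82
tool_pos: [0.569, 0.2191, 0.0829]
orientation: [5.3, 89.8, 14.7]
force: [-0.6, -0.5, 0.9]
opening: 0.0002
```

Call:
drive_tool:
  plan:
    - [[0.001,0,0],[0,0,0],0]
    - [[0.002,0,0],[0,0,0],0]
    - [[0.003,0,0],[0,0,0],0]
    - [[0.003,0,0],[0,0,0],0]

```text
clock: 22.15
tool_pos: [0.5692, 0.2192, 0.0819]
orientation: [2.3, 89.8, 11.7]
force: [-7.6, -1.8, 18.3]
opening: 0.0004
```

Firm stop at 18 N, with a measured tip offset of 21 mm, so the button is at the bottom. Raising and going above the post.

Call:
drive_tool:
  plan:
    - [[0,0,0],[0,0,0],0]
    - [[-0.02,0,0],[0,0,0],0]
    - [[-0.05,0,0],[0,0,0],0]
    - [[-0.08,-0.01,0],[0,0,0],0.2]
    - [[-0.1,-0.035,0],[0,0,0],0.45]
    - [[-0.1,-0.07,0],[0,0,0],0.45]
    - [[-0.1,-0.105,0],[0,0,0],0.45]
    - [[-0.1,-0.14,0.001],[0,0,0],0.45]
    - [[-0.1,-0.17,0.001],[0,0,0],0.45]
    - [[-0.1,-0.192,0.001],[0,0,0],0.45]
    - [[-0.1,-0.204,0.001],[0,0,0],0.45]
    - [[-0.1,-0.204,0.001],[0,0,0],0.45]
    - [[-0.1,-0.204,0.001],[0,0,0],0.45]

```text
clock: 23.23
tool_pos: [0.6034, 0.0177, 0.1816]
orientation: [4.8, 89.8, 14.1]
force: [1.0, 0.2, -1.5]
opening: 0.0396
```

```bash
python3 - <<'E'
from h import *
np.set_printoptions(precision=4,suppress=True)
p,R,o=pose();print(p,R[:2,1],o["opening"],o["force"])
c=ctrl.get_calibration("wrist");w=ctrl.snapshot("wrist");s=ctrl.snapshot("scene")
for n,c in(("wrist",c),("scene",None)):
 for k,z in[("vial1",.03),("post_top",.082),("button_top",.103),("pointer",.038),("index",.042)]:
  for r in ctrl.landmark_of(n,k)[:3 if k=="vial1" else 1]: 
    X=cast(n,r["pixel"],z,c)[:2];print(n,k,round(r["confidence"],2),np.array(r["pixel"]),X,M@(X-B))
rel([.6034,.0181,.03],[-.165,.986])
s=cv2.resize(s[150:270,200:360],(512,384),interpolation=cv2.INTER_CUBIC)
cv2.imwrite("pics/c10.png",cv2.resize(np.hstack([w,s]),(800,300)))
E
```

```text
[0.6034 0.0177 0.1816] [-0.1629  0.9866] 0.03961205746458805 [ 1.0239  0.177  -1.5122]
wrist vial1 0.73 [313.2 200.7] [0.6289 0.0975] [0.0809 0.0383]
wrist vial1 0.66 [320.7 124.1] [0.5315 0.0846] [ 0.0776 -0.06  ]
wrist vial1 0.65 [312.2 167.2] [0.5852 0.0862] [ 0.0848 -0.0067]
wrist post_top 0.92 [259.8 181.2] [0.6007 0.0207] [ 0.152  -0.0022]
wrist button_top 0.65 [312.9 198.8] [0.6048 0.0764] [0.0977 0.0111]
wrist index 0.71 [457.7 187.3] [0.5785 0.2689] [-0.0965  0.0169]
scene vial1 0.7 [191.  175.8] [ 0.4653 -0.2291] [ 0.376  -0.1771]
scene vial1 0.7 [279.9 206.4] [0.5269 0.0846] [ 0.0768 -0.0645]
scene vial1 0.63 [275.5 221.7] [0.5973 0.096 ] [0.0772 0.0069]
scene post_top 0.92 [249.6 199.3] [0.5929 0.0213] [ 0.1502 -0.0099]
scene button_top 0.59 [326.8 204.4] [0.5759 0.2247] [-0.0533  0.007 ]
scene pointer 0.87 [266.6 246.2] [0.7073 0.1111] [0.0805 0.1179]
scene index 0.52 [235.3 239.8] [0.7157 0.0315] [0.1604 0.1129]
shift [ 0.1519 -0.0002 -0.0005] turn [-0.02  0.21 -0.01] j6 -100.8
```

View pics/c10.png

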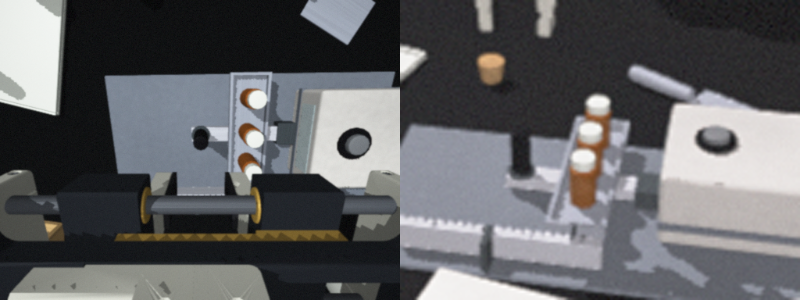

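View: the three vials stand in the tray (half-scale px (255,98), (250,135), (250,165)), the button is low, and the post at (201,138) lies centred on the finger gap. Descending on it.

Call:
drive_tool:
  plan:
    - [[0.03,0,0],[0,0,0],0.45]
    - [[0.06,0,0],[0,0,0],0.45]
    - [[0.085,0,0],[0,0,0],0.45]
    - [[0.105,0,0],[0,0,0],0.45]
    - [[0.12,0,0],[0,0,0],0.45]
    - [[0.135,0,0],[0,0,0],0.45]
    - [[0.147,0,0],[0,0,0],0.45]
    - [[0.155,0,0],[0,0,0],0.45]
    - [[0.157,0,0],[0,0,0],0.45]
    - [[0.157,0,0],[0,0,0],0.45]
    - [[0.157,0,0],[0,0,0],0.45]

```text
clock: 24.75
tool_pos: [0.6044, 0.0185, 0.0255]
orientation: [1.5, 89.7, 11.0]
force: [-0.2, 0.5, 0.6]
opening: 0.0392
```

Call:
drive_tool:
  plan:
    - [[0,0,0],[0,0,0],0.3]
    - [[0,0,0],[0,0,0],0.2]
    - [[0,0,0],[0,0,0],0.1]
    - [[0,0,0],[0,0,0],0.1]
    - [[0,0,0],[0,0,0],0.1]
    - [[0,0,0],[0,0,0],0.1]

```text
clock: 25.25
tool_pos: [0.6049, 0.0179, 0.0262]
orientation: [-5.0, 89.7, 4.5]
force: [1.7, -5.6, 3.6]
opening: 0.0215
```

```bash
python3 - <<'E'
from h import *
np.set_printoptions(precision=4,suppress=True)
p,R,o=pose();print(p,R[:2,1],R.T[:,2],o["opening"],o["force"],M@(p[:2]-B))
print(R.T@np.array([*(M.T@[.05,0]),0]))
E
```

```text
[0.6049 0.0179 0.0262] [-0.1649  0.9863] [-1.     -0.0005  0.0053] 0.021546500149125625 [ 1.6947 -5.5621  3.5921] [0.1555 0.0014]
[ 0.   -0.05  0.  ]
```

The post is held (21.5 mm opening). Drawing the arm out gently, along tool −y.

Call:
drive_tool:
  plan:
    - [[0,-0.001,0],[0,0,0],0.1]
    - [[0,-0.003,0],[0,0,0],0.1]
    - [[0,-0.006,0],[0,0,0],0.1]
    - [[0,-0.01,0],[0,0,0],0.1]
    - [[0,-0.014,0],[0,0,0],0.1]
    - [[0,-0.018,0],[0,0,0],0.1]
    - [[0,-0.022,0],[0,0,0],0.1]
    - [[0,-0.026,0],[0,0,0],0.1]
    - [[0,-0.03,0],[0,0,0],0.1]
    - [[0,-0.034,0],[0,0,0],0.1]
    - [[0,-0.038,0],[0,0,0],0.1]
    - [[0,-0.042,0],[0,0,0],0.1]
    - [[0,-0.046,0],[0,0,0],0.1]
    - [[0,-0.05,0],[0,0,0],0.1]
    - [[0,-0.054,0],[0,0,0],0.1]
    - [[0,-0.057,0],[0,0,0],0.1]
    - [[0,-0.059,0],[0,0,0],0.1]
    - [[0,-0.06,0],[0,0,0],0.1]
    - [[0,-0.06,0],[0,0,0],0.1]

```text
clock: 26.83
tool_pos: [0.6155, -0.0415, 0.0262]
orientation: [-4.7, 89.6, 4.8]
force: [2.7, 3.6, -1.2]
opening: 0.0215
```

```bash
cat > meas.py <<'E'
from h import *
np.set_printoptions(precision=4,suppress=True)
p,R,o=pose();print(p,o["opening"],o["force"],M@(p[:2]-B))
for n in("scene","top","wrist"):
 c=ctrl.get_calibration(n)
 d={}
 for rep in range(2):
  im=ctrl.snapshot(n)
  for k,z in[("pointer",.036),("index",.042),("vial1",.03)]:
   for r in ctrl.landmark_of(n,k)[:1 if k!="vial1" else 7]: 
    X=M@(cast(n,r["pixel"],z,c)[:2]-B);
    if k!="vial1" or (rep==0 and abs(X[1])<.1): print(n,k,round(r["confidence"],2),np.array(r["pixel"]),X)
 cv2.imwrite(f"pics/m_{n}.png",im)
E
python3 meas.py
```

```text
[ 0.6155 -0.0415  0.0262] 0.02148736480436025 [ 2.7404  3.5968 -1.1989] [0.2158 0.0021]
scene pointer 0.8 [244.9 242.9] [0.1361 0.1132]
scene index 0.43 [232.9 242.6] [0.1636 0.1244]
scene vial1 0.64 [254.  225.6] [0.13   0.0337]
scene vial1 0.64 [256.5 204.1] [ 0.1435 -0.0636]
scene vial1 0.54 [147.2 190.4] [ 0.4775 -0.0743]
scene vial1 0.46 [257.6 215.2] [ 0.1299 -0.0129]
scene vial1 0.27 [226.5 196.8] [ 0.2364 -0.0839]
scene pointer 0.74 [242.7 242.5] [0.1418 0.1127]
scene index 0.5 [258.6 202.6] [ 0.1355 -0.0551]
top index 0.73 [361.2 191. ] [ 0.4903 -0.1071]
top index 0.57 [235.7 130.4] [0.1592 0.1214]
wrist vial1 0.9 [370.7 133.9] [ 0.1414 -0.0592]
```

```bash
cat > rect.py <<'E'
from h import *
np.set_printoptions(precision=1,suppress=True,linewidth=200)
p,R,_=pose();c=ctrl.get_calibration("wrist")
C=np.array(c["R"])@R; off=R.T@(-np.array(c["R"]).T@np.array(c["t"])-p)
def prof(im,cal,z,y0,y1,xs,sc=1,o=(0,0)):
    ys=np.arange(y0,y1,.0005);XX,YY=np.meshgrid(xs,ys)
    P=np.stack([XX,YY],-1)@M+B
    W=np.concatenate([P,np.full(XX.shape+(1,),z)],-1)@np.array(cal["R"]).T+np.array(cal["t"])
    u=cal["fx"]*W[...,0]/W[...,2]+cal["cx"];v=cal["fy"]*W[...,1]/W[...,2]+cal["cy"]
    u=(u-o[0]+.5)*sc-.5; v=(v-o[1]+.5)*sc-.5
    return cv2.remap(cv2.cvtColor(im,cv2.COLOR_BGR2GRAY).astype(np.float32),u.astype(np.float32),v.astype(np.float32),cv2.INTER_LINEAR)
if __name__=="__main__":
  xs=np.arange(.05,.20,.001)
  for f,t,e,sc,o in(("w4",[.6384,.0988,.2209],[-55.5,89.9,-46.1],1.5,(0,0)),("w7",[.6425,.0985,.2208],[-165.3,89.9,-155.9],1.8,(60,40))):
    Rt=Rn.from_euler("xyz",e,degrees=True).as_matrix();Rc=C@Rt.T
    cal={**c,"R":Rc,"t":-Rc@(np.array(t)+Rt@off)}
    im=cv2.imread(f"pics/{f}.png")
    g=prof(im,cal,.036,.09,.14,xs,sc,o)
    print(f,"rows",g[::6].mean(1))
    for y in range(.0.__int__(),100,8): print(round(.09+y*.0005,4),g[y:y+8].mean(0)[::2].astype(int))
E
python3 rect.py
```

```text
w4 rows [157.1 171.  162.5 154.3 163.5 203.6 218.3 223.2 225.3 212.  124.8 121.  138.5 136.9  76.3  55.4  55.1]
0.09 [182 201 187 183 184 183 183 183 182 182 183 182 180 176 173 173 175 176 176 175 175 177 178 177 176 173 169 166 187 203 186 160 153 153 152 152 152 154 154 154 155 154 153 151 151 150 151 153 153
 153 152 152 152 152 152 152 151 151 151 151 152 152 153 151 152 153 153 155 156 154 153 152 153 153 152 151]
0.094 [142 158 165 168 168 168 167 169 167 166 164 166 165 160 138 139 156 166 171 170 170 170 171 180 190 189 190 189 191 189 177 164 162 161 161 160 160 160 159 160 162 160 161 160 161 160 161 161 161
 160 159 160 160 160 160 161 158 160 160 159 159 159 158 156 158 159 158 158 159 159 158 157 158 156 156 157]
0.098 [111 138 153 148 146 148 147 153 150 138 129 127 135 133 106  98 126 148 150 146 144 144 149 160 167 166 166 167 166 166 166 165 166 166 166 166 166 166 165 165 166 166 166 165 165 164 165 165 165
 165 165 165 164 163 164 165 165 165 164 164 164 164 163 162 163 165 163 162 163 164 163 163 163 162 163 164]
0.102 [165 195 196 194 195 195 194 193 194 187 179
[... 6555 characters left out ...]
0 151 160 162 152 117  92  90  91  91  90  90  93  94  95  95  98  98  97]
0.134 [ 24  23  22  23  22  23  23  20  22  22  21  24  23  19  24  22  19  23  23  24  21  25  22  23  25  20  22  21  23  23  22  22  23  20  22  20  22  17  16  15  16  17  17  22  24  25  33  84 149
 173 176 178 176 176 177 176 176 177 175 176 177 173 149  75  30  26  19  20  22  24  23  26  28  31  33  31]
0.138 [ 24  24  22  20  20  24  23  21  21  25  25  23  21  21  26  23  23  21  25  22  24  26  24  20  24  22  22  24  23  24  24  22  25  19  20  22  24  18  18  15  18  15  16  21  26  22  26  51 112
 164 178 177 175 177 176 174 175 175 176 178 176 177 175 150  78  28  20  24  22  22  19  20  28  29  29  27]
```

The tick pattern in the rectified pictures fits exactly at 10 mm. The pointer is at bench x ≈ 79 mm and the clip's middle at ≈ 161.5 mm, so the travel needed is about 82 mm. The TCP has moved 60 mm so far, so another 21 mm.

Call:
drive_tool:
  plan:
    - [[0,-0.001,0],[0,0,0],0.1]
    - [[0,-0.003,0],[0,0,0],0.1]
    - [[0,-0.006,0],[0,0,0],0.1]
    - [[0,-0.01,0],[0,0,0],0.1]
    - [[0,-0.014,0],[0,0,0],0.1]
    - [[0,-0.017,0],[0,0,0],0.1]
    - [[0,-0.0195,0],[0,0,0],0.1]
    - [[0,-0.021,0],[0,0,0],0.1]
    - [[0,-0.0215,0],[0,0,0],0.1]
    - [[0,-0.0215,0],[0,0,0],0.1]
    - [[0,-0.0215,0],[0,0,0],0.1]

```text
clock: 28.95
tool_pos: [0.6193, -0.0625, 0.0262]
orientation: [-4.2, 89.6, 5.3]
force: [4.2, 4.4, -0.6]
opening: 0.0214
```

```bash
python3 meas.py; python3 - <<'E'
from rect import *
xs=np.arange(.12,.20,.001)
for n,f in(("scene","scene0"),("scene","m_scene"),("top","m_top")):
    im=cv2.imread(f"pics/{f}.png");cal=ctrl.get_calibration(n)
    g=prof(im,cal,.038,.09,.145,xs)
    print(f)
    for y in range(0,110,8): print(round(.09+y*.0005,4),g[y:y+8].mean(0)[::2].astype(int))
E
```

```text
[ 0.6193 -0.0625  0.0262] 0.02136382828232841 [ 4.1711  4.4211 -0.6339] [0.2372 0.0023]
scene pointer 0.82 [238.5 243.6] [0.151  0.1187]
scene index 0.59 [235.4 243.2] [0.157  0.1255]
scene vial1 0.65 [244.2 223.4] [0.1575 0.0292]
scene vial1 0.61 [246.8 212.6] [ 0.1614 -0.0192]
scene vial1 0.59 [249.1 203.1] [ 0.1651 -0.0647]
scene vial1 0.55 [145.4 189.2] [ 0.4855 -0.0795]
scene pointer 0.8 [235.9 244.1] [0.1569 0.1217]
scene index 0.48 [235.3 240.5] [0.1597 0.1155]
top index 0.58 [237.1 136.3] [0.1606 0.1037]
top vial1 0.55 [248.8 194.3] [ 0.1689 -0.067 ]
top pointer 0.47 [361.  190.9] [ 0.4913 -0.1065]
top index 0.53 [236.  135.9] [0.1577 0.1053]
wrist vial1 0.82 [363.5 214.1] [ 0.1611 -0.0029]
wrist vial1 0.8 [374.7 138.3] [ 0.16   -0.0561]
scene0
0.09 [143 143 143 143 145 145 144 146 148 147 147 147 146 149 149 148 148 148 150 148 146 145 144 145 146 145 146 147 146 146 147 145 138 132 128 125 122 120 118 116 113]
0.094 [144 144 143 145 145 145 143 145 146 145 145 146 148 148 147 148 147 147 148 147 145 145 146 146 148 147 147 148 147 147 147 147 146 148 147 145 143 142 142 142
[... 5863 characters left out ...]
01  95  85  74  69  72  86 104 122 128 128 127 127 126 126 126 127 128 126 128 132 133 132 132]
0.13 [101 103 103 100  99  99  99  98  97  99 100 101  99 100 100  99  97  94  90  82  74  71  81  98 119 136 141 143 145 147 148 147 145 144 145 144 146 149 149 149 149]
0.134 [ 73  77  78  74  70  68  65  66  69  75  77  77  75  72  70  69  67  64  61  61  65  72  79  86  92  95  99 105 116 122 123 119 115 111 107 107 112 118 122 125 122]
0.138 [31 33 29 27 28 28 26 26 32 32 30 30 30 29 30 28 28 29 31 38 51 62 65 60 52 46 42 45 51 55 53 51 49 46 44 45 52 55 57 58 55]
0.142 [18 20 17 16 19 18 16 14 17 16 16 18 17 15 16 18 20 21 23 27 33 38 40 37 31 26 22 24 26 25 26 27 28 25 24 24 25 26 28 26 24]
```

The scene view puts the pointer at 159–160.5 mm and the clip's middle at about 161.7 mm, so it is about 2 mm short. Nudging by 2 mm.

Call:
drive_tool:
  plan:
    - [[0,-0.001,0],[0,0,0],0.1]
    - [[0,-0.002,0],[0,0,0],0.1]
    - [[0,-0.002,0],[0,0,0],0.1]
    - [[0,-0.002,0],[0,0,0],0.1]
    - [[0,-0.002,0],[0,0,0],0.1]
    - [[0,-0.002,0],[0,0,0],0.1]

```text
clock: 30.65
tool_pos: [0.6196, -0.0644, 0.0262]
orientation: [-4.1, 89.6, 5.4]
force: [1.6, 4.3, -0.8]
opening: 0.0216
```

```bash
python3 meas.py; python3 - <<'E'
from rect import *
xs=np.arange(.14,.18,.001);cal=ctrl.get_calibration("scene")
g=prof(cv2.imread("pics/m_scene.png"),cal,.038,.09,.145,xs)
for y in(0,8,16,24): 
    r=g[y:y+8].mean(0);w=np.clip(135-r,0,None);print(r[::2].astype(int),(w*xs).sum()/w.sum())
# initial pointer in scene0, same plane
xs=np.arange(.065,.095,.001);g=prof(cv2.imread("pics/scene0.png"),cal,.038,.09,.12,xs)
for y in range(0,56,8):print(g[y:y+8].mean(0)[::2].astype(int))
E
```

```text
[ 0.6196 -0.0644  0.0262] 0.02161395744143027 [ 1.6021  4.3326 -0.8433] [0.239  0.0024]
scene pointer 0.74 [167.8 182.4] [ 0.4292 -0.1186]
scene index 0.48 [233.5 241.7] [0.163  0.1208]
scene vial1 0.76 [144.9 188.9] [ 0.4877 -0.0808]
scene vial1 0.64 [247.3 214.4] [ 0.1583 -0.0114]
scene vial1 0.6 [247.1 203.1] [ 0.1706 -0.0637]
scene vial1 0.52 [241.2 224.2] [0.1646 0.034 ]
scene pointer 0.75 [231.4 243.1] [0.1688 0.1201]
scene index 0.59 [232.6 242.4] [0.1645 0.1238]
top pointer 0.26 [361.2 190.2] [ 0.4922 -0.1046]
top index 0.57 [238.9 134.9] [0.1664 0.107 ]
top vial1 0.62 [247.6 192.2] [ 0.1664 -0.0605]
top index 0.57 [237.7 134.9] [0.163  0.1075]
wrist vial1 0.82 [361.8 210.1] [ 0.1647 -0.0059]
wrist vial1 0.67 [370.  136.5] [ 0.1652 -0.0573]
[138 137 137 137 139 137 136 138 137 124 111 110 122 132 136 137 135 135 134 135] 0.16128257444044972
[144 142 142 143 144 145 145 145 140 125  99 103 120 137 142 144 144 144 143 143] 0.16113432529682328
[145 146 145 144 144 145 147 149 140 118  94  92 121 138 145 146 145 146 145 144] 0.16094877837716406
[146 148 146 144 143 146 147 147 142 115  89  89 114 136 145 147 146 141 138 139] 0.16108780293655858
[172 172 174 171 169 161 151 155 163 169 172 171 170 172 172]
[146 147 148 149 149 131 116 118 136 143 147 148 149 150 151]
[144 144 145 146 142 118 104 113 133 142 146 144 143 144 145]
[150 139 146 152 141 116 103 120 142 153 152 142 147 153 156]
[175 158 171 181 159 131 119 140 179 190 178 165 174 188 190]
[202 194 203 214 188 159 158 180 213 224 213 211 216 221 220]
[204 202 211 215 208 204 210 216 222 224 223 223 224 225 225]
```

The pointer is now at 161–162 mm against the clip at about 161.7 mm. The post is gripped and the vials are standing. Handing in.

```bash
python3 -c "
from plant import ctrl
print(ctrl.get_obs()['opening'],ctrl.get_obs()['clock']);print(ctrl.close_job())"
```

```text
0.02143957955735285 31.85
the job is handed in; nothing more can be done
None
```

I did the whole task and handed it in at 31.85 s. No verdict was reported. Two spare vials now stand in the tray with vial0, the lock button is down, and the gripper is holding the post with the pointer at the clip.

**Last checks**
- **Pointer:** the scene camera puts it at about 161 mm and the measured travel at about 162 mm. The clip's middle is at about 161.7 mm, so it should be within roughly 1–2 mm.
- **Network landmarks:** these were noisier. Pointer and clip differed by up to about 4 mm in a single picture, and some pointer hits were clearly wrong, so I relied on the rectified scale pictures with their 10 mm ticks.
- **Vials:** the last picture I viewed, before drawing the arm out, shows all three upright. After the pull the networks still found all three, but I had no pictures left to view, so I did not check by eye that they are upright or that the bystanders are undisturbed.
- **Button:** I pressed until it stopped firmly at 18 N.
- **Post:** held at 21.4 mm opening against the 22 mm post, and the spring's pull showed on the wrist force.

**What went wrong on the way**
- The first grip on the second vial was off-centre, so I opened and gripped it again.
- When I pressed the button, the fingertips turned out to be about 21 mm above the reported TCP. I therefore lowered in small steps until force appeared.

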